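# Trip-test the breaker and take off the dial lock

### The job

Release this cabinet panel for power-up: press the breaker's test button so that its lever trips over, then swing the lever back until it latches. After that turn the dial of the padlock clockwise (seen from above), feeling the clicks, until the shackle pops out at the right notch, pull the shackle fully open so that it leaves the eye, lift the open lock out of its bracket and finish while still holding it up, clear of everything and at least 20 cm above the bench. Leave the other things on the bench alone.

Things in the scene. Friction and masses are not known exactly. Their poses are not given: they have to be found in the camera images.
- plate: steel mounting plate 350 x 470 mm, 4 mm thick, lying fixed on the bench; origin at the centre of its underside. Along its far (+x) edge a fixed 30 mm wide, 44 mm tall wiring duct (centre x = +150 mm) and a 34 mm tall terminal strip (x 75 to 121, y -39 to +39 mm)
- breaker: black moulded breaker fixed on the plate, 130 (x) x 76 (y) mm, 52 mm tall at its two ends, 70 mm tall over the middle 88 mm of x; origin at the centre of its underside, z up. Its yaw is given; it stands left or right of the lock bracket
- button_top (a point): centre of the top of the round white test button, 16 mm diameter, 8 mm proud of the breaker's top, at (-26, +24) mm from the breaker's origin; it is pressed straight down
- test_button (a joint): travel of the test button, 0 out to 6 mm (0.006) fully down; spring 2 N at first, 5 N when fully down, trips the lever after about 1.5 to 3 mm
- lever_tip (a point): middle of the outer end of the breaker's grey lever, a slab 16 mm wide (breaker y) and 9 mm thick that swings in the breaker's x-z plane; its hinge is at (+8, -12, 60) mm in the breaker frame and the tip 44 mm from the hinge
- lever (a joint): lever angle in rad: 0 = latched on, leaning 0.4 rad towards breaker +x; 0.95 = tripped, leaning 0.55 rad towards breaker -x. A spring (about 2 N at the tip) drives it to tripped unless latched. To reset, push it to +x from its -x side (3 to 6 N, with a bump of up to 20 N at about 0.3 rad where it passes the catch, less when pushed slowly) to its end stop at -0.12; let go, it stays latched near 0
- bracket: dark steel lock bracket fixed on the plate: pocket for the lock with 1.5 mm gap each side, floor 4 mm thick, walls 18 mm tall and 4 mm thick, outside 67 (x) x 79 (y) mm; origin at the centre of its underside. In front of it (-x) at (-38, +23) mm stands a steel eye, x -41 to -35, y 12.5 to 33.5 mm, 26 mm tall, round the shackle's short leg, so the closed lock cannot be lifted out
- lock: grey padlock, about 200 g with its dial and shackle, loose, lying in the bracket's pocket: body 56 (x) x 68 (y) x 24 (z) mm, origin at the centre of its underside; dial on top (+z), shackle out to its -x
- dial_grip (a point): point on the dial's axis at the height to grip it, 10 mm above the lock body's top. The dial is a plain black cylinder 36 mm in diameter, from 1 to 19 mm above the lock body's top, without marks. It clicks every 24 degrees (0.42 rad; about 0.12 N m); the right notch is hidden, 0.55 to 1.47 rad clockwise (from above) of the start. There the shackle pops out about 7 mm and blocks the dial
- shackle_bar (a point): centre of the shackle's cross bar, a square bar 8 mm (lock x) by 54 mm (lock y) by 10 mm tall, 80 mm in front (-x) of the lock's origin when closed and 12 mm above the lock's underside. Two 8 mm legs at lock y = -23 and +23 mm run back to the body; inside the loop there is 38 mm between the legs and 35 mm from the bar to the eye
- shackle (a joint): how far the shackle is out, m: about 0 closed (it is pushed in by about 1.5 mm, to -0.0015, while passing from one click to the next), about 0.007 when popped at the right notch, 0.026 fully open (end stop). It is pulled along lock -x against about 2 N of friction and stays where it is left
- screwdriver: loose screwdriver, 190 mm long, lying on the bench beside the plate; bystander
- ferrule_tray: loose grey tray 100 x 75 x 30 mm with ferrules, on the bench; bystander
- rail_offcut: loose aluminium mounting-rail offcut, 130 x 37 x 9 mm, on the bench; bystander
There are look-alikes about, which are no part of the job. Leave any blue look-alike of the lock alone. Of the things that look like the breaker, the smaller one is meant.

How it is judged:
On the way, in this order (a step that is already met when the one before it is completed fails the run):
1. the test button is pressed and the lever has tripped (value of joint test_button above 0.001 m and value of joint lever above 0.7 rad).
2. the lever is back, latched, and the button is out (value of joint lever below 0.12 rad and value of joint test_button below 0.002 m and contact force between the fingers and breaker below 0.2 N), for 0.2 s.
3. the shackle is pulled open while the lock still lies in the bracket (value of joint shackle above 0.02 m and distance between lock and bracket below 0.012 m), for 0.1 s.
At the end, for the whole second after the job is handed in: the fingers hold the lock (over 1 N) still (under 6 cm/s), its origin more than 18 cm above the bench, touching neither bracket, breaker nor plate, its shackle at least 18 mm out; the breaker's lever is latched on (under 0.12 rad) and the test button is out (under 2 mm) (height (world z) of lock above 0.18 m and value of joint shackle above 0.018 m and contact force between lock and the fingers above 1 N and contact force between lock and bracket below 0.1 N and contact force between lock and breaker below 0.1 N and contact force between lock and plate below 0.1 N and linear speed of lock below 0.06 m/s and value of joint lever below 0.12 rad and value of joint test_button below 0.002 m); the arm keeps its last pose, push and grip.
It fails at once if a bystander is pushed more than 3 cm (distance of any of screwdriver, ferrule_tray, rail_offcut from where it was at the start of the episode above 0.03 m).
It also fails if it takes over 64 s, if anything falls off the work surface, if the arm or the gripper's body presses on something with over 40 N, if the wrist force passes 120 N, or if a joint passes its speed limit or range.

### The arm

A 7-joint arm with a two-finger parallel gripper is mounted at the origin on the work surface. World frame = base frame: x ahead of the robot, y to its left, z up, the work surface at z = 0. Lengths are in m, angles in rad, forces in N, time in s.
With the tool pointing down it reaches from about 0.4 to 0.875 m from the base axis. Payload 19.3 kg.
Tool frame: the origin (TCP) lies at the very end of the fingers, on their centre line; the grasp point (between the pads) lies 19 mm behind it; z points along the fingers, y is the direction in which the jaws open and shut (so a half turn about z gives the same grasp; the last joint's range is limited). The gripper opens to 85 mm and grips with 20 to 120 N. Pads are 22 mm wide; open, the fingers measure 114 mm over their backs; the gripper's body (76 mm by 85 mm) begins 54 mm behind the grasp point. The pads swing forward as they close: fully open they stand 13 mm farther back than shut.
Start: joints at [-1.193, 0.521, -0.036, 1.599, 0.021, 1.021, -0.113], TCP at [0.271, 0.563, 0.231] pointing down, gripper open.
Joint ranges: [-2.91, 2.91], [-0.3, 2.13], [-1.5, 1.42], [0.17, 2.43], [-1.26, 4.41], [0.16, 1.93], [-2.52, 2.52]. Speed limits (rad/s): [1.89, 1.89, 2.39, 2.39, 3.01, 3.01, 3.01].

### API

Orientations are given as [roll, pitch, yaw] about the fixed x, y, z axes, in that order (R = Rz(yaw) Ry(pitch) Rx(roll)).
In Python, from workcell import bot, grab_frame, calibration, workorder gives the robot as it stands.
- The arm moves only by the tool move_arm, never from a script. Its arguments are lists of equal length, an entry for each row: "jaw": the closure in counts, from 0 (fully open) to 255 (shut); "dp": the shift along the tool's x, y, z in units of 800 mm (1.0 is 800 mm), a list of three; "rotation": the turn, a rotation vector about the tool's x, y, z in units of pi rad (1.0 is pi rad), a list of three. In form: {"jaw": [jaw, ...], "dp": [[dx, dy, dz], ...], "rotation": [[rx, ry, rz], ...]}. A call has 1 to 10 rows; each row shifts and turns the commanded pose from where the row before left it, along the tool's axes as they then stand; what a row does not reach is not made up. A row lasts 1/8 s, in which the tool goes at most 62.5 mm and 10.7 degrees, less where a joint would pass 70% of its speed; a pose out of reach is approached as far as the arm can. A call with a number of a shift or a turn outside -1 to 1 is refused whole. A call with a gripper value outside its range is refused whole. The fingers move at their own pace and stop on an object; "squeeze" is the grip in N (left out, the last holds). Time passes only in rows, so rows that do not move let the fingers close. It gives the time, the measured TCP pose, the force and the opening at its end, in the units of the state.
- bot.observe(): the state, without advancing time (a new reading comes with each control period).
- grab_frame(name): name is "side" or "top" or "wrist"; returns the picture (420x560x3 uint8, blue, green, red); there is no depth.
- calibration(name): a dict with "camera_matrix" (3x3 intrinsics, pixels), "dist" ([k1, k2, p1, p2, k3] as OpenCV has them; the pictures are not rectified), "T" (4x4, takes a point from camera to world coordinates). Camera axes: x right, y down, z forward; pixel columns grow to the right and rows downward; lengths in m; the calibration is good to about 2 mm. A picture is of the moment at which its call begins: read the wrist's pose just before it. calibration takes no time and is no camera call; for the wrist camera it gives the pose at the moment of the call.
- workorder.job_done(): hands the job in, once; it reports no verdict.
The state is a dict: "clock": time; "qpos": joint angles; "qd": joint speeds; "joint_efforts": joint torques, N m; "position": TCP position; "tool_rot": TCP orientation; "force": force on the tool from outside, world axes, zero at the start; "moment": the same for the moment, N m; "grip_width": finger opening in m.
Only numpy, scipy, OpenCV 4.12 (cv2) and the standard library are available. Lean on these libraries where they do the work, as an engineer would, in place of code of your own. Each camera call takes 0.05 s, during which the arm holds its last target. There are 200 camera calls.

## Working session

There is one attempt and no reset: what is moved stays moved. The work goes in short steps, Python scripts to look and compute and a tool call to move; the robot and the scene stay as the last step left them, time stands still between calls to the robot, and variables do not carry over. Pictures are saved under pics/ and viewed, about 8 in all and at most 12, crops included, and the job is handed in when it is done.

Besides the shell and the picture viewer there is one more tool, called after ">>>" as name(argument=value, ...), one argument or row to a line, values as JSON. move_arm: Moves the arm, as the interface text tells. Shifts and turns lie within -1 to 1; 1 stands for 800 mm of shift or pi rad of turn. Its arguments: {"type":"object","properties":{"jaw":{"type":"array","items":{"type":"number"}},"dp":{"type":"array","items":{"type":"array","items":{"type":"number","minimum":-1,"maximum":1}}},"rotation":{"type":"array","items":{"type":"array","items":{"type":"number","minimum":-1,"maximum":1}}},"squeeze":{"type":"number"}},"required":["jaw","dp","rotation"]}

```bash
ls && mkdir -p pics
python3 - <<'E'
from workcell import bot, grab_frame, calibration
import cv2,numpy as np
s=bot.observe();print({k:np.round(v,3).tolist() for k,v in s.items()})
for n in("top","side"):
    cv2.imwrite(f"pics/{n}0.png",grab_frame(n));c=calibration(n);print(n,np.round(c["T"],3).tolist(),np.round(c["camera_matrix"],1).tolist(),c["dist"])
E
```

```text
pics
{'clock': 0.0, 'qpos': [-1.193, 0.522, -0.036, 1.6, 0.021, 1.021, -0.113], 'qd': [0.0, -0.0, -0.002, -0.002, 0.0, -0.002, -0.0], 'joint_efforts': [-0.002, -92.712, 1.979, -36.994, 0.018, 0.008, -0.0], 'position': [0.271, 0.563, 0.231], 'tool_rot': [-3.14, 0.0, 2.694], 'force': [0.323, -0.172, 0.005], 'moment': [-0.073, 0.002, -0.001], 'grip_width': 0.085}
top [[-0.006, -0.998, 0.069, 0.457], [-1.0, 0.007, 0.017, 0.036], [-0.017, -0.069, -0.997, 1.481], [0.0, 0.0, 0.0, 1.0]] [[496.8, 0.0, 275.8], [0.0, 496.8, 214.7], [0.0, 0.0, 1.0]] [-0.00599097  0.          0.          0.          0.        ]
side [[0.807, -0.341, 0.482, 0.082], [-0.591, -0.473, 0.654, -0.585], [0.005, -0.812, -0.583, 0.648], [0.0, 0.0, 0.0, 1.0]] [[412.1, 0.0, 277.1], [0.0, 412.1, 211.7], [0.0, 0.0, 1.0]] [-0.02548541  0.          0.          0.          0.        ]
```

View pics/top0.png

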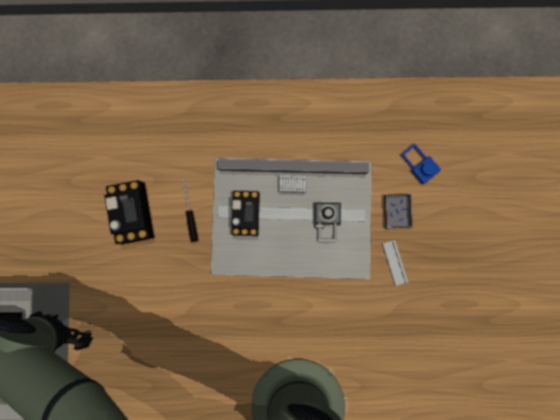

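View pics/side0.png

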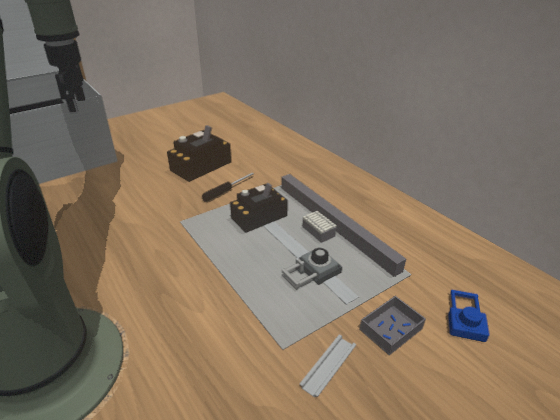

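The top picture shows two black breakers: the larger at (130,212) on bare bench, and the smaller at (245,213) on the plate. The smaller one is meant. The grey lock is at (327,214) and its blue look-alike at (421,163). I'll confirm in an enlarged crop.

Run:
```python
import cv2
a=cv2.imread("pics/top0.png")[150:290,205:378]
cv2.imwrite("pics/c0.png",cv2.resize(a,None,fx=4.2,fy=4.2,interpolation=cv2.INTER_CUBIC))
```

```text
(no output)
```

View pics/c0.png

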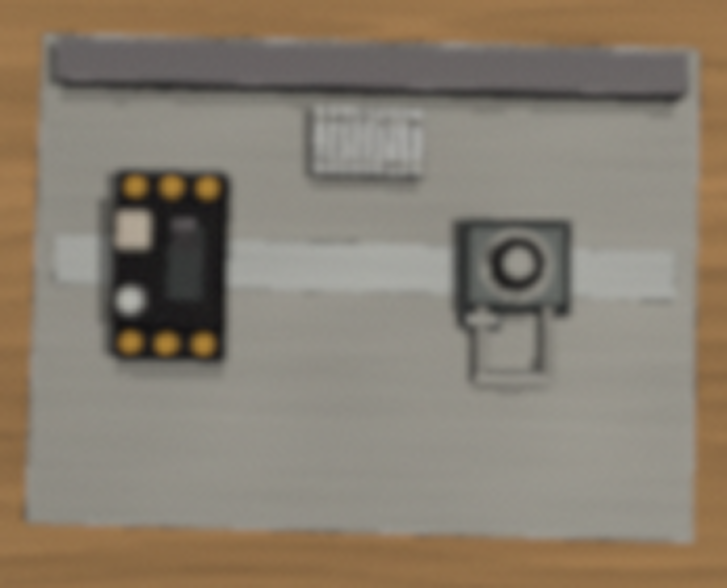

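```bash
cat > h.py <<'E'
import numpy as np,cv2
from workcell import calibration
def ray(n,px,z,c=None):
    c=c or calibration(n);u=cv2.undistortPoints(np.array([[px]],float),np.array(c["camera_matrix"]),np.array(c["dist"]))[0,0]
    T=np.array(c["T"]);d=T[:3,:3]@[u[0],u[1],1];o=T[:3,3];return o+d*(z-o[2])/d[2]
E
python3 - <<'E'
from h import *
C=lambda x,y:(205+(x+.5)/4.2-.5,150+(y+.5)/4.2-.5)
for n,p,z in[("button",(130,299),.082),("screwsTL",(135,187),.056),("TR",(208,187),.056),("BL",(130,343),.056),("BR",(203,344),.056),("dialtop",(518,264),.051),("barL",(474,379),.025),("barR",(549,382),.025),("eye",(484,318),.03),
 ("plTL",(45,36),.004),("plTR",(696,50),.004),("plBL",(27,521),.004),("plBR",(692,541),.004)]: print(n,np.round(ray("top",C(*p),z),4))
E
```

```text
button [0.5368 0.1738 0.082 ]
screwsTL [0.6154 0.1729 0.056 ]
TR [0.615  0.1226 0.056 ]
BL [0.5081 0.1764 0.056 ]
BR [0.5071 0.1264 0.056 ]
dialtop [ 0.5607 -0.0898  0.051 ]
barL [ 0.4825 -0.0604  0.025 ]
barR [ 0.4801 -0.1125  0.025 ]
eye [ 0.5248 -0.0676  0.03  ]
plTL [0.7305 0.2424 0.004 ]
plTR [ 0.7161 -0.2227  0.004 ]
plBL [0.3849 0.2544 0.004 ]
plBR [ 0.3684 -0.2132  0.004 ]
```

Add to h.py:
```python
from scipy.spatial.transform import Rotation as R
def go(x,y,z,yaw=None):
    "shift in tool units to the target, using measured pose; yaw change in units (rz)"
    from workcell import bot
    s=bot.observe();r=R.from_euler('xyz',s["tool_rot"])
    d=r.inv().apply(np.array([x,y,z])-s["position"])/.8
    e=None if yaw is None else np.round((r.inv()*R.from_euler('xyz',[np.pi,0,yaw])).as_rotvec()/np.pi,4)
    print("clock",round(s["clock"],2),"pos",np.round(s["position"],4),"rpy",np.round(s["tool_rot"],3),"F",np.round(s["force"],1),"M",np.round(s["moment"],3),"w",round(s["grip_width"],4),"q7",round(s["qpos"][6],2))
    print("dp",np.round(d,4),"rot",e,"rows",np.ceil(np.linalg.norm(d)*.8/.0625))
```

```text
(no output)
```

>>> move_arm(
  jaw=[255,255,255,255],
  dp=[
    [0,0,0],
    [0,0,0],
    [0,0,0],
    [0,0,0],
  ],
  rotation=[
    [0,0,-0.044],
    [0,0,-0.044],
    [0,0,-0.044],
    [0,0,0],
  ],
)

```text
clock: 0.6
position: [0.2707, 0.5631, 0.231]
tool_rot: [-3.141, -0.0, 3.108]
force: [0.6, -0.2, 0.1]
grip_width: 0.0122
```

```bash
python3 -c "
from h import *
go(.49,.16,.23,3.108)"
```

```text
clock 0.6 pos [0.2707 0.5631 0.231 ] rpy [-3.141 -0.     3.108] F [ 0.6 -0.2  0.1] M [ 0.022 -0.021 -0.074] w 0.0122 q7 0.25
dp [-0.2911 -0.4943  0.0014] rot [-0.0001 -0.0001 -0.0001] rows 8.0
```

>>> move_arm(
  jaw=[255,255,255,255,255,255,255,255,255,255],
  dp=[
    [-0.03,-0.05,0],
    [-0.03,-0.05,0],
    [-0.03,-0.05,0],
    [-0.03,-0.05,0],
    [-0.03,-0.05,0],
    [-0.03,-0.05,0],
    [-0.03,-0.05,0],
    [-0.03,-0.05,0],
    [-0.03,-0.05,0],
    [-0.03,-0.05,0],
  ],
  rotation=[
    [0,0,0],
    [0,0,0],
    [0,0,0],
    [0,0,0],
    [0,0,0],
    [0,0,0],
    [0,0,0],
    [0,0,0],
    [0,0,0],
    [0,0,0],
  ],
)

```text
clock: 1.85
position: [0.4978, 0.1542, 0.2314]
tool_rot: [3.141, 0.0, 3.104]
force: [0.9, 0.7, -0.6]
grip_width: 0.0003
```

```bash
python3 -c "
from h import *
from workcell import *
import json
c=calibration('wrist');cv2.imwrite('pics/w1.png',grab_frame('wrist'))
json.dump({k:np.array(v).tolist() for k,v in c.items()},open('w1.json','w'))
go(.537,.174,.1,3.108)"
```

```text
clock 1.9 pos [0.5003 0.1483 0.2314] rpy [-3.139e+00  1.000e-03  3.099e+00] F [ 1.2 -9.3  0.6] M [-0.447 -0.071  0.018] w -0.0002 q7 1.12
dp [-0.0442  0.0344  0.1642] rot [-0.0007  0.0004 -0.0029] rows 3.0
```

View pics/w1.png

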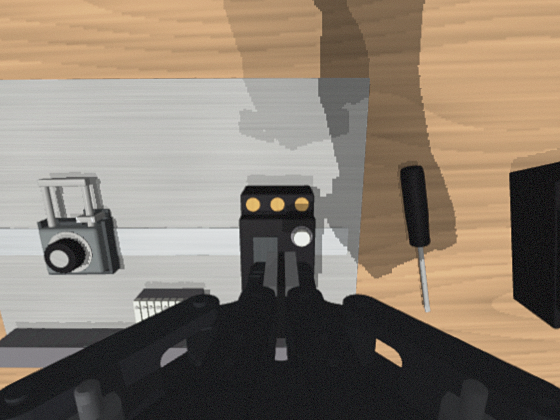

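The wrist view shows the breaker with its white button at (302,236) and three screws at (252–302,204). The lock's dial top is at (66,258) and its shackle bar near (70,182). The arm was still settling during that shot, so I'll measure again now that it is still.

```bash
cat > m.py <<'E'
from h import *
from workcell import *
c=calibration('wrist');im=grab_frame('wrist');cv2.imwrite('pics/w2.png',im)
hsv=cv2.cvtColor(im,cv2.COLOR_BGR2HSV)
def blobs(mask,nm,z,roi):
    x0,y0,x1,y1=roi;m=np.zeros_like(mask);m[y0:y1,x0:x1]=mask[y0:y1,x0:x1]
    n,_,st,ce=cv2.connectedComponentsWithStats(m)
    for i in range(1,n):
        if st[i,4]>60: print(nm,st[i].tolist(),np.round(ce[i],1),np.round(ray('wrist',ce[i],z,c),4))
w=((hsv[...,2]>170)&(hsv[...,1]<40)).astype('uint8')
o=((hsv[...,1]>110)&(hsv[...,2]>120)).astype('uint8')
blobs(w,'button',.082,(285,222,330,255))
blobs(o,'screw',.056,(240,185,320,222))
go(.537,.174,.1,3.108)
cv2.imwrite('pics/w2c.png',cv2.resize(im[160:300,20:340],None,fx=2.5,fy=2.5,interpolation=cv2.INTER_CUBIC))
E
python3 m.py
```

```text
button [300, 231, 17, 13, 156] [307.7 236.7] [0.5373 0.171  0.082 ]
screw [252, 195, 14, 14, 161] [258.6 201.4] [0.5063 0.1234 0.056 ]
screw [276, 195, 15, 14, 157] [283.1 201.2] [0.5071 0.1484 0.056 ]
screw [301, 194, 14, 14, 151] [307.4 200.7] [0.5076 0.1733 0.056 ]
clock 1.95 pos [0.4991 0.151  0.2313] rpy [-3.140e+00  1.000e-03  3.099e+00] F [ 0.1  0.5 -0.3] M [ 0.033  0.048 -0.002] w -0.0 q7 1.11
dp [-0.046   0.0311  0.1641] rot [-0.0005  0.0002 -0.003 ] rows 3.0
```

View pics/w2c.png

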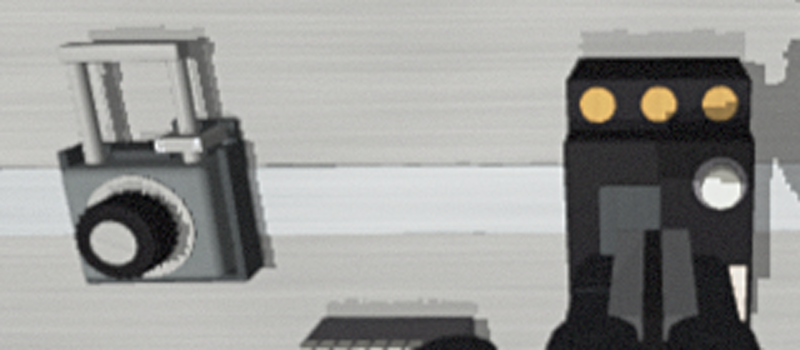

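The enlarged crop shows the grey lock with its dial (crop 112,240), the shackle bar on top (120,50) and the eye (185,145). The small breaker has its button at (720,185), so this is the right pair.

>>> move_arm(
  jaw=[255,255,255,255,255,255],
  dp=[
    [-0.0114,0.0073,0.041],
    [-0.0114,0.0073,0.041],
    [-0.0114,0.0073,0.041],
    [-0.0114,0.0073,0.041],
    [0,0,0],
    [0,0,0],
  ],
  rotation=[
    [0,0,-0.003],
    [0,0,0],
    [0,0,0],
    [0,0,0],
    [0,0,0],
    [0,0,0],
  ],
)

```text
clock: 2.7
position: [0.5343, 0.1781, 0.1011]
tool_rot: [3.142, 0.001, 3.117]
force: [0.2, -0.2, 0.6]
grip_width: -0.0001
```

```bash
python3 -c "
from h import *
go(.5365,.1725,.0775,3.108)"
```

```text
clock 2.7 pos [0.5343 0.1781 0.1011] rpy [3.142e+00 1.000e-03 3.117e+00] F [ 0.2 -0.2  0.6] M [ 0.04  -0.041 -0.047] w -0.0001 q7 1.1
dp [-0.0029 -0.0069  0.0295] rot [0.     0.0002 0.0027] rows 1.0
```

>>> move_arm(
  jaw=[255,255,255,255,255,255],
  dp=[
    [-0.0029,-0.0069,0],
    [0,0,0.012],
    [0,0,0.01],
    [0,0,0.005],
    [0,0,0.003],
    [0,0,0],
  ],
  rotation=[
    [0,0,0.0027],
    [0,0,0],
    [0,0,0],
    [0,0,0],
    [0,0,0],
    [0,0,0],
  ],
)

```text
clock: 3.45
position: [0.5364, 0.1723, 0.0761]
tool_rot: [-3.141, -0.0, 3.109]
force: [-1.8, -1.5, 5.2]
grip_width: -0.0003
```

```bash
python3 -c "
from h import *
from workcell import *
im=grab_frame('side');cv2.imwrite('pics/s2.png',cv2.resize(im[150:310,180:440],None,fx=3,fy=3,interpolation=cv2.INTER_CUBIC))
go(.5365,.1725,.0775,3.108)"
```

```text
clock 3.5 pos [0.5364 0.1724 0.0762] rpy [-3.141 -0.     3.109] F [-0.9 -2.1  4.7] M [-0.345  0.307  0.046] w 0.0005 q7 1.1
dp [-0.0002  0.0002 -0.0017] rot [-0.0001 -0.0001  0.0004] rows 1.0
```

View pics/s2.png

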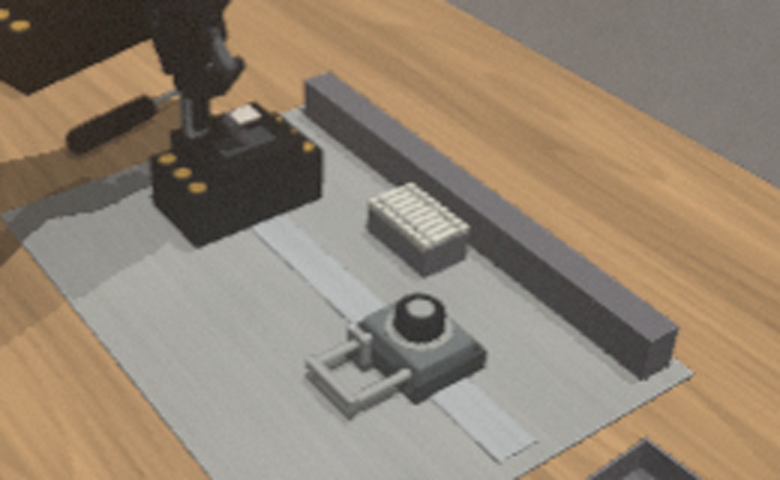

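The side crop shows the fingers down on the button (195,130), reading 5 N. The lever on the dark face no longer stands up towards +x, so it has tripped. Next I go up and round to the lever's -x side.

>>> move_arm(
  jaw=[255,255,255,255,255,255,255,255],
  dp=[
    [0,0,-0.04],
    [0,0,-0.04],
    [0.021,-0.02,0],
    [0,-0.024,0],
    [0,0,0.03],
    [0,0,0.028],
    [0,0,0],
    [0,0,0],
  ],
  rotation=[
    [0,0,0],
    [0,0,0],
    [0,0,0],
    [0,0,0],
    [0,0,0],
    [0,0,0],
    [0,0,0],
    [0,0,0],
  ],
)

```text
clock: 4.5
position: [0.519, 0.1375, 0.0941]
tool_rot: [-3.142, 0.0, 3.109]
force: [-0.7, 1.8, -0.1]
grip_width: 0.0001
```

```bash
python3 -c "
from h import *
from workcell import *
im=grab_frame('wrist');cv2.imwrite('pics/w3.png',cv2.resize(im[180:380,180:400],None,fx=3,fy=3,interpolation=cv2.INTER_CUBIC))
go(.5191,.1374,.092,3.108)"
```

```text
clock 4.55 pos [0.5191 0.1377 0.0944] rpy [3.141e+00 1.000e-03 3.109e+00] F [-1.  -0.7 -0.1] M [-0.004 -0.02   0.002] w 0.0001 q7 1.15
dp [ 0.     -0.0004  0.003 ] rot [0.0001 0.0003 0.0004] rows 1.0
```

View pics/w3.png

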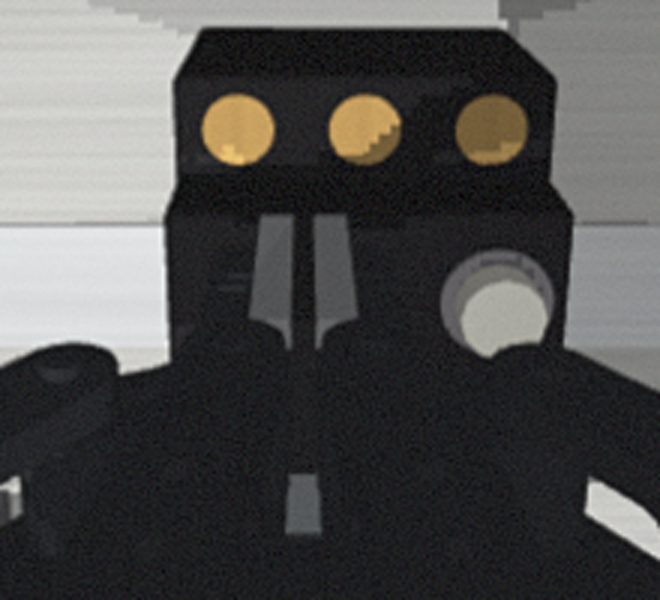

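The wrist crop shows the fingers at (303,270) in line with the grey lever at (303,505), and the button is out at (500,310). I push slowly to +x.

>>> move_arm(
  jaw=[255,255,255,255,255,255,255,255,255,255],
  dp=[
    [-0.008,0,0],
    [-0.008,0,0],
    [-0.008,0,0],
    [-0.006,0,0],
    [-0.004,0,0],
    [-0.003,0,0],
    [-0.003,0,0],
    [-0.003,0,0],
    [-0.003,0,0],
    [0,0,0],
  ],
  rotation=[
    [0,0,0],
    [0,0,0],
    [0,0,0],
    [0,0,0],
    [0,0,0],
    [0,0,0],
    [0,0,0],
    [0,0,0],
    [0,0,0],
    [0,0,0],
  ],
)

```text
clock: 5.8
position: [0.5554, 0.1366, 0.0937]
tool_rot: [-3.142, -0.0, 3.109]
force: [-3.1, -0.1, 2.6]
grip_width: 0.0002
```

```bash
python3 -c "
from h import *
go(.5691,.1357,.094,3.108)"
```

```text
clock 5.8 pos [0.5554 0.1366 0.0937] rpy [-3.142 -0.     3.109] F [-3.1 -0.1  2.6] M [0.037 0.647 0.007] w 0.0002 q7 1.17
dp [-0.0171 -0.0006 -0.0004] rot [-0.     -0.      0.0004] rows 1.0
```

In contact at 3 N. I continue in small steps.

>>> move_arm(
  jaw=[255,255,255,255,255,255],
  dp=[
    [-0.0025,0,0],
    [-0.0025,0,0],
    [-0.0025,0,0],
    [-0.0025,0,0],
    [-0.0025,0,0],
    [0,0,0],
  ],
  rotation=[
    [0,0,0],
    [0,0,0],
    [0,0,0],
    [0,0,0],
    [0,0,0],
    [0,0,0],
  ],
)

```text
clock: 6.55
position: [0.5656, 0.1362, 0.0936]
tool_rot: [-3.142, 0.0, 3.109]
force: [-1.7, 0.9, -0.9]
grip_width: 0.0001
```

>>> move_arm(
  jaw=[255,255,255,255],
  dp=[
    [-0.002,0,0],
    [-0.002,0,0],
    [-0.002,0,0],
    [0,0,0],
  ],
  rotation=[
    [0,0,0],
    [0,0,0],
    [0,0,0],
    [0,0,0],
  ],
)

```text
clock: 7.05
position: [0.5703, 0.1362, 0.0937]
tool_rot: [3.142, 0.0, 3.109]
force: [-3.4, -0.3, 0.6]
grip_width: 0.0001
```

>>> move_arm(
  jaw=[255,255,255],
  dp=[
    [-0.002,0,0],
    [-0.002,0,0],
    [0,0,0],
  ],
  rotation=[
    [0,0,0],
    [0,0,0],
    [0,0,0],
  ],
)

```text
clock: 7.42
position: [0.572, 0.1361, 0.0935]
tool_rot: [-3.141, -0.003, 3.11]
force: [-12.8, 0.4, 6.3]
grip_width: -0.0003
```

>>> move_arm(
  jaw=[255,255,255],
  dp=[
    [-0.002,0,0],
    [-0.002,0,0],
    [0,0,0],
  ],
  rotation=[
    [0,0,0],
    [0,0,0],
    [0,0,0],
  ],
)

```text
clock: 7.8
position: [0.5724, 0.1361, 0.0932]
tool_rot: [-3.14, -0.008, 3.11]
force: [-30.9, 0.1, 19.8]
grip_width: 0.0
```

The force rises sharply, so this is the end stop. I back off, rise and check.

>>> move_arm(
  jaw=[255,255,255,255,255,255,255],
  dp=[
    [0.008,0,0],
    [0.02,0,0],
    [0.03,0,0],
    [0,0,-0.06],
    [0,0,-0.07],
    [0,0,0],
    [0,0,0],
  ],
  rotation=[
    [0,0,0],
    [0,0,0],
    [0,0,0],
    [0,0,0],
    [0,0,0],
    [0,0,0],
    [0,0,0],
  ],
)

```text
clock: 8.68
position: [0.5304, 0.1374, 0.1977]
tool_rot: [3.141, 0.001, 3.109]
force: [-0.3, 0.1, -0.6]
grip_width: -0.0001
```

```bash
python3 -c "
from h import *
from workcell import *
im=grab_frame('side');cv2.imwrite('pics/s3.png',cv2.resize(im[150:310,180:440],None,fx=3,fy=3,interpolation=cv2.INTER_CUBIC))
go(.535,-.085,.19,3.108)"
```

```text
clock 8.72 pos [0.5301 0.1373 0.1971] rpy [-3.141 -0.     3.109] F [ 0.5 -0.4 -0.5] M [ 0.026 -0.017 -0.   ] w -0.0 q7 1.16
dp [-0.0151 -0.2775  0.0089] rot [-0.0001 -0.0001  0.0004] rows 4.0
```

View pics/s3.png

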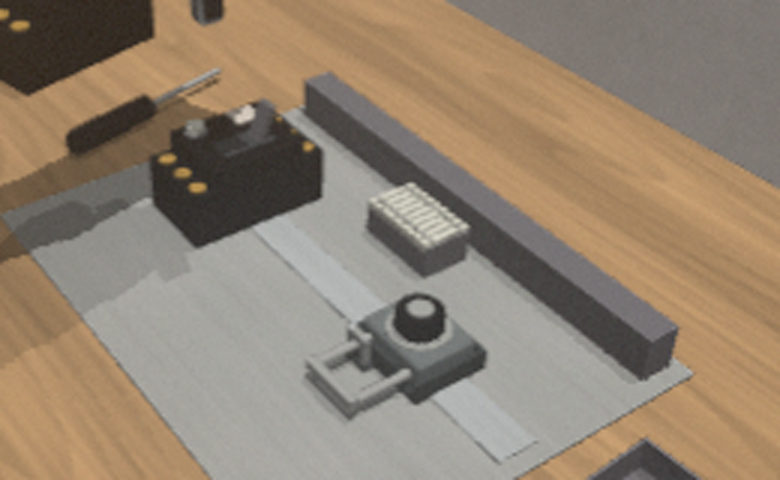

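Eighth picture: the lever at (265,120) now leans to +x, so it is latched, and the button at (195,128) is out. Next is the lock.

>>> move_arm(
  jaw=[255,255,255,255,255,255,255],
  dp=[
    [0.0077,-0.0525,-0.007],
    [0.0077,-0.0525,-0.007],
    [0.0077,-0.0525,-0.007],
    [0.0077,-0.0525,-0.007],
    [0,0,0],
    [0,0,0],
    [0,0,0],
  ],
  rotation=[
    [0,0,0],
    [0,0,0],
    [0,0,0],
    [0,0,0],
    [0,0,0],
    [0,0,0],
    [0,0,0],
  ],
)

```text
clock: 9.6
position: [0.5002, -0.0287, 0.2196]
tool_rot: [3.141, -0.001, 3.111]
force: [-0.7, 0.3, 0.4]
grip_width: -0.0
```

```bash
python3 -c "
from h import *
from workcell import *
import pickle
c=calibration('wrist');im=grab_frame('wrist');cv2.imwrite('pics/w4.png',im);pickle.dump(c,open('w4.pkl','wb'))
T=np.array(c['T']);P=np.array([[.5607,-.0898,.051],[.481,-.0865,.025]])
pc=(P-T[:3,3])@T[:3,:3];uv,_=cv2.projectPoints(pc,np.zeros(3),np.zeros(3),np.array(c['camera_matrix']),np.array(c['dist']));print(uv.reshape(-1,2))
u,v=uv[0,0].astype(int);x0=max(0,u-100);y0=max(0,v-110);print(x0,y0)
cv2.imwrite('pics/w4c.png',cv2.resize(im[y0:y0+160,x0:x0+200],None,fx=4,fy=3.75,interpolation=cv2.INTER_CUBIC))
go(.56,-.09,.1,3.108)"
```

```text
[[225.7014292  254.66646066]
 [227.22984495 175.30589167]]
125 144
clock 9.65 pos [ 0.5001 -0.0287  0.2196] rpy [ 3.141e+00 -1.000e-03  3.111e+00] F [-0.1  0.2  0.3] M [-0.011 -0.001  0.061] w -0.0 q7 1.49
dp [-0.0773 -0.0743  0.1495] rot [ 0.     -0.0003  0.0009] rows 3.0
```

View pics/w4c.png

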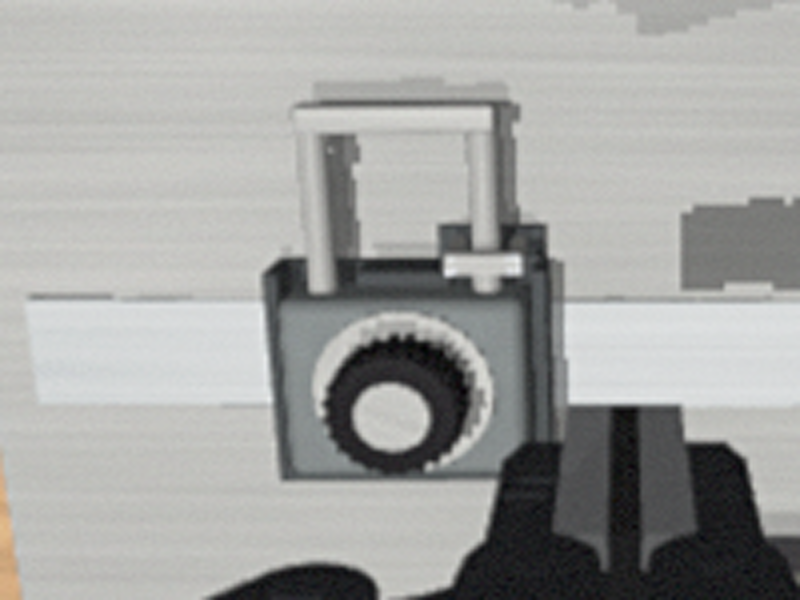

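```bash
python3 -c "
from h import *
import pickle
c=pickle.load(open('w4.pkl','rb'))
print(ray('wrist',(223,254.9),.051,c),ray('wrist',(223.4,175.7),.025,c),ray('wrist',(280.6,252.5),.2196,c))
for p,z in[((275,477),.032),((527,477),.032),((293,104),.025),((493,104),.025),((446,253),.03),((522,253),.03)]: print(p,np.round(ray('wrist',(125+p[0]/4,144+p[1]/3.75),z,c),4))
go(.5607,-.0913,.1,3.108)"
```

```text
[ 0.56087962 -0.0926564   0.051     ] [ 0.48129702 -0.09060111  0.025     ] [ 0.49134963 -0.03012361  0.2196    ]
(275, 477) [ 0.5875 -0.1312  0.032 ]
(527, 477) [ 0.5896 -0.06    0.032 ]
(293, 104) [ 0.4763 -0.1169  0.025 ]
(493, 104) [ 0.4779 -0.064   0.025 ]
(446, 253) [ 0.5197 -0.0785  0.03  ]
(522, 253) [ 0.5203 -0.058   0.03  ]
clock 9.65 pos [ 0.5001 -0.0287  0.2196] rpy [ 3.141e+00 -1.000e-03  3.111e+00] F [-0.1  0.2  0.3] M [-0.011 -0.001  0.061] w -0.0 q7 1.49
dp [-0.0782 -0.0759  0.1495] rot [ 0.     -0.0003  0.0009] rows 3.0
```

>>> move_arm(
  jaw=[70,70,70,70,70,70,70,70,70,70],
  dp=[
    [-0.0196,-0.0188,0.03],
    [-0.0196,-0.0188,0.03],
    [-0.0196,-0.0188,0.03],
    [-0.0196,-0.0188,0.03],
    [0,0,0.03],
    [0,0,0.03],
    [0,0,0.03],
    [0,0,0.023],
    [0,0,0],
    [0,0,0],
  ],
  rotation=[
    [0,0,0],
    [0,0,0],
    [0,0,0],
    [0,0,0],
    [0,0,0],
    [0,0,0],
    [0,0,0],
    [0,0,0],
    [0,0,0],
    [0,0,0],
  ],
  squeeze=50,
)

```text
clock: 10.9
position: [0.5613, -0.0917, 0.0343]
tool_rot: [-3.142, 0.001, 3.11]
force: [0.7, -0.1, 1.0]
grip_width: 0.0618
```

>>> move_arm(
  jaw=[255,255,255,255],
  dp=[
    [0,0,0],
    [0,0,0],
    [0,0,0],
    [0,0,0],
  ],
  rotation=[
    [0,0,0],
    [0,0,0],
    [0,0,0],
    [0,0,0],
  ],
)

```text
clock: 11.4
position: [0.5614, -0.0918, 0.0347]
tool_rot: [3.142, 0.001, 3.109]
force: [-2.8, 1.6, 10.7]
grip_width: 0.034
```

```bash
python3 -c "
from h import *
go(.5605,-.0905,.033,3.108)"
```

```text
clock 11.4 pos [ 0.5614 -0.0918  0.0347] rpy [3.142e+00 1.000e-03 3.109e+00] F [-2.8  1.6 10.7] M [ 0.253  0.53  -0.051] w 0.034 q7 1.61
dp [0.0012 0.0016 0.0022] rot [0.     0.0004 0.0004] rows 1.0
```

Closing gave 10.7 N upwards, so the fingertips press on the lock's face. I regrip 3 mm higher.

>>> move_arm(
  jaw=[120,120,120,255,255,255,255,255],
  dp=[
    [0,0,0],
    [0,0,0],
    [0.0005,0.0008,-0.0035],
    [0,0,0],
    [0,0,0],
    [0,0,0],
    [0,0,0],
    [0,0,0],
  ],
  rotation=[
    [0,0,0],
    [0,0,0],
    [0,0,0],
    [0,0,0],
    [0,0,0],
    [0,0,0],
    [0,0,0],
    [0,0,0],
  ],
)

```text
clock: 12.4
position: [0.5607, -0.0911, 0.0371]
tool_rot: [3.142, 0.0, 3.109]
force: [-3.0, 1.6, 11.1]
grip_width: 0.0337
```

```bash
python3 -c "
from h import *
go(.5605,-.0905,.033,3.108)"
```

```text
clock 12.4 pos [ 0.5607 -0.0911  0.0371] rpy [3.142 0.    3.109] F [-3.   1.6 11.1] M [0.253 0.676 0.081] w 0.0337 q7 1.61
dp [0.0002 0.0007 0.0051] rot [0.     0.0001 0.0004] rows 1.0
```

>>> move_arm(
  jaw=[255,255,255,255,255],
  dp=[
    [0,0,0],
    [0,0,0],
    [0,0,0],
    [0,0,0],
    [0,0,0],
  ],
  rotation=[
    [0,0,0.033],
    [0,0,0.033],
    [0,0,0.033],
    [0,0,0.034],
    [0,0,0],
  ],
)

```text
clock: 13.02
position: [0.5608, -0.091, 0.0371]
tool_rot: [3.141, 0.001, 2.69]
force: [-3.0, 1.7, 12.7]
grip_width: 0.0337
```

```bash
python3 -c "
from h import *
go(.5605,-.0905,.033,3.108)"
```

```text
clock 13.03 pos [ 0.5608 -0.091   0.0371] rpy [3.141e+00 1.000e-03 2.690e+00] F [-3.   1.7 12.7] M [ 0.286  0.675 -0.098] w 0.0337 q7 1.31
dp [0.0007 0.0004 0.0051] rot [ 0.      0.0002 -0.1331] rows 1.0
```

>>> move_arm(
  jaw=[255,255,255,255,255],
  dp=[
    [0,0,0],
    [0,0,0],
    [0,0,0],
    [0,0,0],
    [0,0,0],
  ],
  rotation=[
    [0,0,0.033],
    [0,0,0.033],
    [0,0,0.033],
    [0,0,0.02],
    [0,0,0],
  ],
)

```text
clock: 13.65
position: [0.5609, -0.0908, 0.0371]
tool_rot: [3.141, 0.0, 2.317]
force: [-0.7, 1.8, 9.2]
grip_width: 0.0341
```

```bash
python3 -c "
from h import *
go(.5605,-.0905,.033,3.108)
from workcell import *
im=grab_frame('side');cv2.imwrite('pics/s4.png',cv2.resize(im[210:300,260:370],None,fx=6,fy=6,interpolation=cv2.INTER_CUBIC))"
```

```text
clock 13.65 pos [ 0.5609 -0.0908  0.0371] rpy [3.141 0.    2.317] F [-0.7  1.8  9.2] M [ 0.327  0.304 -0.131] w 0.0341 q7 1.05
dp [ 0.0007 -0.0002  0.0051] rot [ 2.000e-04  2.000e-04 -2.518e-01] rows 1.0
```

>>> move_arm(
  jaw=[255,255,255],
  dp=[
    [0,0,0],
    [0,0,0],
    [0,0,0],
  ],
  rotation=[
    [0,0,0.02],
    [0,0,0.015],
    [0,0,0],
  ],
)

```text
clock: 14.08
position: [0.561, -0.0908, 0.0371]
tool_rot: [3.141, 0.0, 2.207]
force: [-1.9, 2.3, 13.3]
grip_width: 0.0341
```

```bash
cat > sh.py <<'E'
from h import *
from workcell import *
go(.5605,-.0905,.033,3.108)
a=cv2.imread('pics/side0.png');b=grab_frame('side')
c=calibration('side');T=np.array(c['T'])
P=np.array([[.481-d,-.0885,.02] for d in(0,.007,.026)])
uv=cv2.projectPoints((P-T[:3,3])@T[:3,:3],np.zeros(3),np.zeros(3),np.array(c['camera_matrix']),np.array(c['dist']))[0].reshape(-1,2);print(uv.round(1).tolist())
k=lambda im:im[225:305,265:365]
cv2.imwrite('pics/cmp.png',cv2.resize(np.hstack([k(a),k(b)]),None,fx=4,fy=4,interpolation=cv2.INTER_CUBIC))
E
python3 sh.py
```

```text
clock 14.07 pos [ 0.561  -0.0908  0.0371] rpy [3.141 0.    2.207] F [-1.9  2.3 13.3] M [ 0.578  0.39  -0.167] w 0.0341 q7 0.97
dp [ 0.0007 -0.0003  0.0051] rot [ 3.000e-04  2.000e-04 -2.868e-01] rows 1.0
[[288.9, 276.7], [286.3, 278.1], [279.2, 281.8]]
```

View pics/cmp.png

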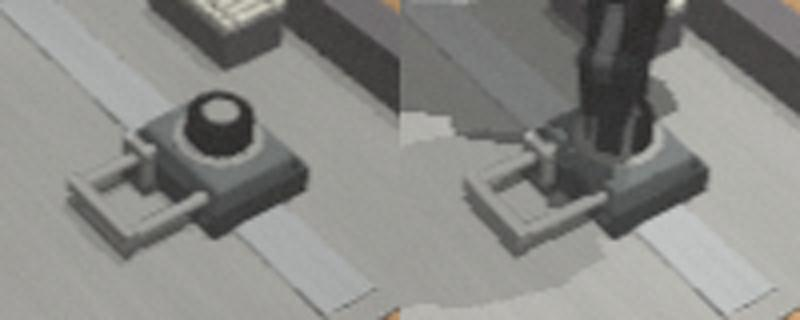

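```bash
cat >> sh.py <<'E'
g=lambda im:cv2.Laplacian(cv2.GaussianBlur(cv2.cvtColor(im,cv2.COLOR_BGR2GRAY),(0,0),.8),cv2.CV_32F)
def shift(x0,y0,x1,y1,n):
    t=g(a)[y0:y1,x0:x1];w=g(b)[y0-6:y1+12,x0-14:x1+8]
    m=cv2.matchTemplate(w,t,cv2.TM_CCOEFF_NORMED);_,v,_,(x,y)=cv2.minMaxLoc(m)
    f=lambda l,c,r:(l-r)/(2*(l-2*c+r)) if l-2*c+r else 0
    sx=f(m[y,x-1],m[y,x],m[y,x+1]) if 0<x<m.shape[1]-1 else 0;sy=f(m[y-1,x],m[y,x],m[y+1,x]) if 0<y<m.shape[0]-1 else 0
    print(n,round(v,2),round(x+sx-14,2),round(y+sy-6,2))
shift(279,266,302,292,'bar');shift(330,255,346,285,'body/strip');shift(335,290,362,304,'strip');shift(306,270,345,286,'body')
E
python3 sh.py
```

```text
clock 14.12 pos [ 0.561  -0.0908  0.0371] rpy [3.141 0.    2.208] F [-1.2  2.  10.1] M [ 0.373  0.253 -0.18 ] w 0.0337 q7 0.97
dp [ 0.0007 -0.0003  0.0051] rot [ 2.000e-04  2.000e-04 -2.866e-01] rows 1.0
[[288.9, 276.7], [286.3, 278.1], [279.2, 281.8]]
bar 0.77 -1.04 -0.31
body/strip 0.97 -0.02 -0.0
strip 0.95 0.01 -0.0
body 0.88 -0.22 -0.17
```

>>> move_arm(
  jaw=[255,255,255],
  dp=[
    [0,0,0],
    [0,0,0],
    [0,0,0],
  ],
  rotation=[
    [0,0,0.015],
    [0,0,0.015],
    [0,0,0],
  ],
)

```text
clock: 14.55
position: [0.5611, -0.0908, 0.0371]
tool_rot: [3.14, 0.0, 2.113]
force: [-1.1, 1.8, 11.6]
grip_width: 0.0339
```

```bash
python3 sh.py
```

```text
clock 14.55 pos [ 0.5611 -0.0908  0.0371] rpy [3.14  0.    2.113] F [-1.1  1.8 11.6] M [ 0.554  0.185 -0.108] w 0.0339 q7 0.91
dp [ 0.0007 -0.0004  0.0051] rot [ 3.000e-04  2.000e-04 -3.167e-01] rows 1.0
[[288.9, 276.7], [286.3, 278.1], [279.2, 281.8]]
bar 0.69 -3.68 0.85
body/strip 0.97 -0.02 -0.0
strip 0.96 0.01 -0.01
body 0.88 -0.25 -0.2
```

>>> move_arm(
  jaw=[255,255,255],
  dp=[
    [0,0,0],
    [0,0,0],
    [0,0,0],
  ],
  rotation=[
    [0,0,0.015],
    [0,0,0.015],
    [0,0,0],
  ],
)

```text
clock: 14.98
position: [0.5611, -0.0908, 0.0371]
tool_rot: [3.14, 0.0, 2.019]
force: [-0.7, 2.5, 10.4]
grip_width: 0.034
```

```bash
python3 sh.py
```

```text
clock 14.97 pos [ 0.5611 -0.0908  0.0371] rpy [3.14  0.    2.019] F [-0.7  2.5 10.4] M [ 0.529  0.179 -0.017] w 0.034 q7 0.84
dp [ 0.0006 -0.0005  0.0051] rot [ 3.000e-04  3.000e-04 -3.467e-01] rows 1.0
[[288.9, 276.7], [286.3, 278.1], [279.2, 281.8]]
bar 0.71 -3.6 0.81
body/strip 0.96 -0.03 -0.01
strip 0.94 0.01 0.01
body 0.88 -0.25 -0.19
```

>>> move_arm(
  jaw=[255,255,255,255],
  dp=[
    [0,0,0],
    [0,0,0],
    [0,0,0],
    [0,0,0],
  ],
  rotation=[
    [0,0,0.02],
    [0,0,0.02],
    [0,0,0.015],
    [0,0,0],
  ],
)

```text
clock: 15.52
position: [0.5607, -0.0908, 0.0371]
tool_rot: [3.141, -0.0, 1.847]
force: [-4.3, 1.8, 13.5]
grip_width: 0.0341
```

```bash
python3 sh.py
```

```text
clock 15.53 pos [ 0.5607 -0.0908  0.0371] rpy [ 3.141 -0.     1.847] F [-4.3  1.8 13.5] M [0.428 0.68  0.78 ] w 0.0341 q7 0.72
dp [ 0.0004 -0.0002  0.0051] rot [ 2.000e-04  0.000e+00 -4.013e-01] rows 1.0
[[288.9, 276.7], [286.3, 278.1], [279.2, 281.8]]
bar 0.7 -4.42 0.42
body/strip 0.96 -0.02 0.01
strip 0.96 0.01 -0.0
body 0.82 -0.32 -0.23
```

>>> move_arm(
  jaw=[255,255,255],
  dp=[
    [0,0,0],
    [0,0,0],
    [0,0,0],
  ],
  rotation=[
    [0,0,0.015],
    [0,0,0.015],
    [0,0,0],
  ],
)

```text
clock: 15.95
position: [0.5605, -0.0926, 0.037]
tool_rot: [3.141, 0.002, 1.751]
force: [-2.2, -7.0, 8.6]
grip_width: 0.0342
```

```bash
python3 sh.py
```

```text
clock 15.95 pos [ 0.5605 -0.0926  0.037 ] rpy [3.141e+00 2.000e-03 1.751e+00] F [-2.2 -7.   8.6] M [-1.713  0.832  0.345] w 0.0342 q7 0.65
dp [0.0026 0.0005 0.0049] rot [-3.000e-04  5.000e-04 -4.319e-01] rows 1.0
[[288.9, 276.7], [286.3, 278.1], [279.2, 281.8]]
bar 0.73 -5.0 0.77
body/strip 0.95 -0.04 -0.0
strip 0.95 0.01 -0.01
body 0.83 -0.34 -0.21
```

The moment jumped to 0.78 N m, so the dial is blocked, which suggests the shackle has popped. I ease the twist back and look.

>>> move_arm(
  jaw=[255,255,255],
  dp=[
    [0,0,0],
    [0,0,0],
    [0,0,0],
  ],
  rotation=[
    [0,0,-0.015],
    [0,0,-0.015],
    [0,0,0],
  ],
)

```text
clock: 16.38
position: [0.5608, -0.0924, 0.037]
tool_rot: [3.141, 0.001, 1.846]
force: [0.1, -6.1, 6.6]
grip_width: 0.034
```

```bash
python3 sh.py
```

```text
clock 16.38 pos [ 0.5608 -0.0924  0.037 ] rpy [3.141e+00 1.000e-03 1.846e+00] F [ 0.1 -6.1  6.6] M [-1.368  0.399  0.026] w 0.034 q7 0.72
dp [0.0023 0.0003 0.005 ] rot [-1.000e-04  5.000e-04 -4.016e-01] rows 1.0
[[288.9, 276.7], [286.3, 278.1], [279.2, 281.8]]
bar 0.77 -4.91 0.88
body/strip 0.95 -0.04 0.01
strip 0.96 0.01 -0.0
body 0.85 -0.32 -0.21
```

>>> move_arm(
  jaw=[100,100,100,100,100,100],
  dp=[
    [0,0,0],
    [0,0,0],
    [0,0,-0.06],
    [0,0,-0.07],
    [0.06,0,0],
    [0,0,0],
  ],
  rotation=[
    [0,0,0],
    [0,0,0],
    [0,0,0],
    [0,0,0],
    [0,0,0],
    [0,0,0],
  ],
)

```text
clock: 17.18
position: [0.547, -0.0413, 0.1408]
tool_rot: [3.141, -0.002, 1.851]
force: [-0.4, -1.4, -0.3]
grip_width: 0.0521
```

```bash
python3 sh.py
```

```text
clock 17.18 pos [ 0.547  -0.0413  0.1408] rpy [ 3.141e+00 -2.000e-03  1.851e+00] F [-0.4 -1.4 -0.3] M [-0.032 -0.023 -0.011] w 0.0521 q7 0.57
dp [-0.064  -0.0009  0.1346] rot [ 5.000e-04 -4.000e-04 -4.001e-01] rows 2.0
[[288.9, 276.7], [286.3, 278.1], [279.2, 281.8]]
bar 0.72 -4.79 1.04
body/strip 0.97 -0.03 -0.0
strip 0.95 0.02 -0.01
body 0.87 -0.35 -0.22
```

View pics/cmp.png

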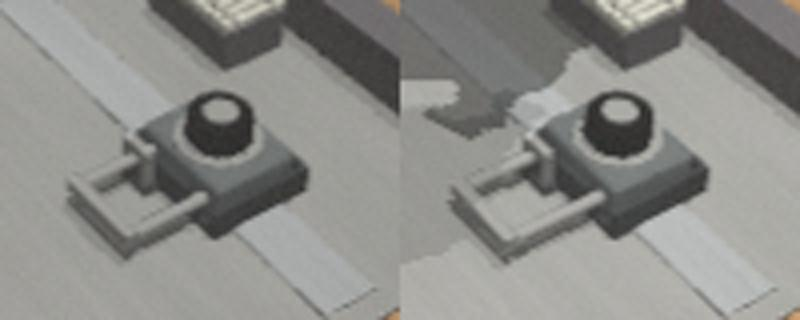

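Eleventh picture: the shackle's front corner moved from (128,252) to (108,255) in the crop, so it has clearly popped out. Now I hook it with closed fingers inside the loop.

>>> move_arm(
  jaw=[255,255,255,255,255],
  dp=[
    [0,0,0],
    [0,0,0],
    [0,0,0],
    [0,0,0],
    [0,0,0],
  ],
  rotation=[
    [0,0,0.05],
    [0,0,0.05],
    [0,0,0],
    [0,0,0],
    [0,0,0],
  ],
)

```text
clock: 17.85
position: [0.5475, -0.0452, 0.1405]
tool_rot: [-3.142, -0.0, 1.534]
force: [-0.2, 0.6, 0.9]
grip_width: -0.0001
```

```bash
python3 -c "
from h import *
go(.5,-.0888,.06,1.538)"
```

```text
clock 17.85 pos [ 0.5475 -0.0452  0.1405] rpy [-3.142 -0.     1.534] F [-0.2  0.6  0.9] M [ 0.02   0.026 -0.02 ] w -0.0001 q7 0.33
dp [-0.0566 -0.0573  0.1006] rot [-0.     -0.     -0.0012] rows 2.0
```

>>> move_arm(
  jaw=[255,255,255,255,255,255,255],
  dp=[
    [-0.0283,-0.0287,0],
    [-0.0283,-0.0287,0],
    [0,0,0.05],
    [0,0,0.05],
    [0,0,0],
    [0,0,0],
    [0,0,0],
  ],
  rotation=[
    [0,0,0],
    [0,0,0],
    [0,0,0],
    [0,0,0],
    [0,0,0],
    [0,0,0],
    [0,0,0],
  ],
)

```text
clock: 18.73
position: [0.5006, -0.0885, 0.0619]
tool_rot: [3.14, -0.0, 1.533]
force: [0.1, 0.1, 0.4]
grip_width: 0.0003
```

```bash
python3 -c "
from h import *
go(.5,-.0888,.012,1.538)
from workcell import *
c=calibration('wrist');b=grab_frame('side');w=grab_frame('wrist')
k=cv2.resize(b[225:305,255:355],(400,320),interpolation=cv2.INTER_CUBIC);q=cv2.resize(w[150:350,155:405],(400,320),interpolation=cv2.INTER_CUBIC)
cv2.imwrite('pics/hook.png',np.hstack([k,q]))"
```

```text
clock 18.73 pos [ 0.5006 -0.0885  0.0619] rpy [ 3.14  -0.     1.533] F [0.1 0.1 0.4] M [-0.037 -0.021 -0.035] w 0.0003 q7 0.5
dp [-0.0004 -0.0009  0.0623] rot [ 0.0006 -0.     -0.0017] rows 1.0
```

View pics/hook.png

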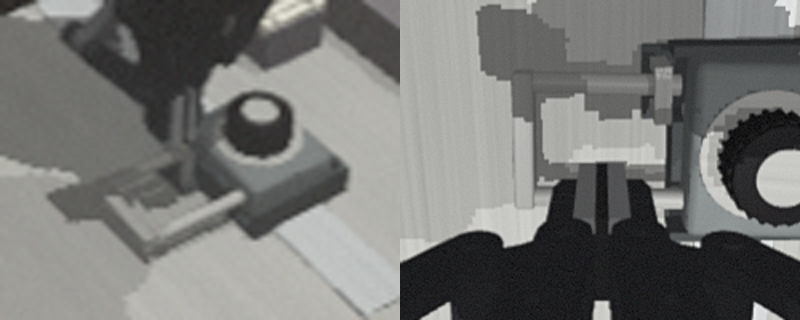

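Twelfth picture, wrist half: the bar is at x≈525, the eye at 662 and the fingertips at 603, about 2 mm towards the eye from the loop's centre. I shift 2 mm to -x and go down carefully.

>>> move_arm(
  jaw=[255,255,255,255,255,255],
  dp=[
    [0,-0.003,0],
    [0,0,0.02],
    [0,0,0.015],
    [0,0,0.01],
    [0,0,0.005],
    [0,0,0],
  ],
  rotation=[
    [0,0,0],
    [0,0,0],
    [0,0,0],
    [0,0,0],
    [0,0,0],
    [0,0,0],
  ],
)

```text
clock: 19.58
position: [0.4973, -0.0885, 0.0203]
tool_rot: [-3.141, 0.0, 1.532]
force: [-0.1, -0.3, 0.8]
grip_width: -0.0002
```

>>> move_arm(
  jaw=[255,255,255],
  dp=[
    [0,0,0.006],
    [0,0,0.005],
    [0,0,0],
  ],
  rotation=[
    [0,0,0],
    [0,0,0],
    [0,0,0],
  ],
)

```text
clock: 19.95
position: [0.4973, -0.0884, 0.0115]
tool_rot: [-3.141, -0.0, 1.532]
force: [-0.6, 0.3, 0.1]
grip_width: -0.0003
```

>>> move_arm(
  jaw=[255,255,255,255,255,255,255],
  dp=[
    [0,-0.005,0],
    [0,-0.005,0],
    [0,-0.005,0],
    [0,-0.005,0],
    [0,-0.004,0],
    [0,-0.004,0],
    [0,0,0],
  ],
  rotation=[
    [0,0,0],
    [0,0,0],
    [0,0,0],
    [0,0,0],
    [0,0,0],
    [0,0,0],
    [0,0,0],
  ],
)

```text
clock: 20.82
position: [0.4747, -0.0875, 0.0117]
tool_rot: [-3.141, -0.0, 1.532]
force: [0.7, -0.2, 0.5]
grip_width: 0.0002
```

>>> move_arm(
  jaw=[255,255,255],
  dp=[
    [0,-0.004,0],
    [0,-0.003,0],
    [0,0,0],
  ],
  rotation=[
    [0,0,0],
    [0,0,0],
    [0,0,0],
  ],
)

```text
clock: 21.2
position: [0.4709, -0.0876, 0.012]
tool_rot: [3.139, 0.001, 1.532]
force: [9.3, -1.3, -3.4]
grip_width: 0.0
```

>>> move_arm(
  jaw=[255,255,255],
  dp=[
    [0,-0.002,0],
    [0,-0.002,0],
    [0,0,0],
  ],
  rotation=[
    [0,0,0],
    [0,0,0],
    [0,0,0],
  ],
)

```text
clock: 21.58
position: [0.4704, -0.0878, 0.0125]
tool_rot: [3.134, 0.002, 1.533]
force: [21.6, -1.6, -7.9]
grip_width: -0.0002
```

Run:
```python
exec(open('sh.py').read())
w=grab_frame('wrist');cv2.imwrite('pics/w6.png',w)
```

```text
clock 21.57 pos [ 0.4704 -0.0878  0.0125] rpy [3.134e+00 2.000e-03 1.533e+00] F [21.6 -1.6 -7.9] M [-0.441 -4.544  0.033] w -0.0002 q7 0.58
dp [ 0.0009  0.1129 -0.0248] rot [ 0.0015  0.0024 -0.5015] rows 2.0
[[288.9, 276.7], [286.3, 278.1], [279.2, 281.8]]
bar 0.35 -11.33 4.37
body/strip 0.93 -0.09 -0.01
strip 0.96 0.02 -0.0
body 0.86 -0.41 -0.2
```

The pull hits a hard stop at 22 N, and the bar shift of (-11,+4) px fits about 26 mm out. I release, rise and turn for the body grip.

>>> move_arm(
  jaw=[255,255,255,255,255,255],
  dp=[
    [0,0.006,0],
    [0,0.006,0],
    [0,0,-0.05],
    [0,0,-0.06],
    [0,0,-0.04],
    [0,0,0],
  ],
  rotation=[
    [0,0,0],
    [0,0,0],
    [0,0,0],
    [0,0,0],
    [0,0,0],
    [0,0,0],
  ],
)

```text
clock: 22.42
position: [0.4765, -0.0874, 0.1334]
tool_rot: [3.139, -0.0, 1.533]
force: [-0.4, -0.1, -0.2]
grip_width: -0.0001
```

>>> move_arm(
  jaw=[0,0,0,0,0,0,0,0,0,0],
  dp=[
    [0,0,0],
    [0,0,0],
    [0,0,0],
    [0,0,0],
    [0,0,0],
    [0,0,0],
    [0,0,0],
    [0,0,0],
    [0,0,0],
    [0,0,0],
  ],
  rotation=[
    [0,0,-0.05],
    [0,0,-0.05],
    [0,0,-0.05],
    [0,0,-0.05],
    [0,0,-0.05],
    [0,0,-0.05],
    [0,0,-0.05],
    [0,0,-0.05],
    [0,0,-0.05],
    [0,0,-0.05],
  ],
)

```text
clock: 23.68
position: [0.4751, -0.0874, 0.1308]
tool_rot: [3.141, -0.002, 3.108]
force: [-0.8, -1.0, 0.2]
grip_width: 0.0853
```

>>> move_arm(
  jaw=[0,0],
  dp=[
    [0,0,0],
    [0,0,0],
  ],
  rotation=[
    [0,0,0],
    [0,0,0],
  ],
)

```text
clock: 23.92
position: [0.4755, -0.0876, 0.1313]
tool_rot: [3.141, -0.001, 3.099]
force: [0.1, 0.7, 0.2]
grip_width: 0.085
```

Run:
```python
exec(open('sh.py').read())
go(.5605,-.0908,.06,3.108)
```

```text
clock 23.93 pos [ 0.4755 -0.0876  0.1313] rpy [ 3.141e+00 -1.000e-03  3.099e+00] F [0.1 0.7 0.2] M [-0.02   0.001  0.011] w 0.085 q7 1.66
dp [-0.1064  0.0009  0.1228] rot [ 0.0001 -0.0003 -0.0028] rows 3.0
[[288.9, 276.7], [286.3, 278.1], [279.2, 281.8]]
bar 0.57 -11.09 4.55
body/strip 0.94 -0.07 -0.01
strip 0.95 -0.0 -0.01
body 0.87 -0.38 -0.18
clock 23.98 pos [ 0.4756 -0.0875  0.1314] rpy [ 3.142e+00 -1.000e-03  3.100e+00] F [ 0.6  0.5 -0.4] M [ 0.    -0.042  0.011] w 0.0854 q7 1.66
dp [-0.1063  0.0003  0.0891] rot [ 0.     -0.0002 -0.0026] rows 2.0
```

>>> move_arm(
  jaw=[0,0,0,0,0,0,0],
  dp=[
    [-0.053,0.0002,0],
    [-0.053,0.0002,0],
    [0,0,0.045],
    [0,0,0.044],
    [0,0,0.03],
    [0,0,0],
    [0,0,0],
  ],
  rotation=[
    [0,0,-0.0026],
    [0,0,0],
    [0,0,0],
    [0,0,0],
    [0,0,0],
    [0,0,0],
    [0,0,0],
  ],
)

```text
clock: 24.85
position: [0.561, -0.0902, 0.0373]
tool_rot: [-3.141, 0.001, 3.111]
force: [0.2, 0.1, 0.8]
grip_width: 0.0856
```

Run:
```python
from h import *
go(.5605,-.0908,.018,3.108)
```

```text
clock 24.85 pos [ 0.561  -0.0902  0.0373] rpy [-3.141e+00  1.000e-03  3.111e+00] F [0.2 0.1 0.8] M [ 0.028 -0.055 -0.004] w 0.0856 q7 1.68
dp [ 0.0006 -0.0008  0.0241] rot [-0.0001  0.0002  0.0008] rows 1.0
```

>>> move_arm(
  jaw=[0,0,0,0],
  dp=[
    [0.0006,-0.0008,0.01],
    [0,0,0.008],
    [0,0,0.006],
    [0,0,0],
  ],
  rotation=[
    [0,0,0],
    [0,0,0],
    [0,0,0],
    [0,0,0],
  ],
)

```text
clock: 25.35
position: [0.5599, -0.0908, 0.0169]
tool_rot: [-3.142, -0.001, 3.111]
force: [0.5, 0.2, 0.1]
grip_width: 0.0852
```

>>> move_arm(
  jaw=[80,80,80,80],
  dp=[
    [0,0,0],
    [0,0,0],
    [0,0,0],
    [0,0,0],
  ],
  rotation=[
    [0,0,0],
    [0,0,0],
    [0,0,0],
    [0,0,0],
  ],
)

```text
clock: 25.85
position: [0.5602, -0.0908, 0.0178]
tool_rot: [-3.142, 0.0, 3.111]
force: [-2.3, 0.3, 7.0]
grip_width: 0.0666
```

Run:
```python
from h import *
go(.5605,-.0908,.018,3.108)
```

```text
clock 25.85 pos [ 0.5602 -0.0908  0.0178] rpy [-3.142  0.     3.111] F [-2.3  0.3  7. ] M [ 0.032  0.401 -0.153] w 0.0666 q7 1.69
dp [-0.0004  0.     -0.0003] rot [-0.      0.0001  0.001 ] rows 1.0
```

The fingers closed on the 68 mm body. I squeeze to 70 N, then lift.

>>> move_arm(
  jaw=[255,255,255,255,255],
  dp=[
    [0,0,0],
    [0,0,0],
    [0,0,-0.01],
    [0,0,-0.015],
    [0,0,0],
  ],
  rotation=[
    [0,0,0],
    [0,0,0],
    [0,0,0],
    [0,0,0],
    [0,0,0],
  ],
  squeeze=70,
)

```text
clock: 26.48
position: [0.5607, -0.0908, 0.0385]
tool_rot: [-3.141, 0.002, 3.111]
force: [-0.0, -1.1, -2.6]
grip_width: 0.0657
```

Run:
```python
exec(open('sh.py').read())
```

```text
clock 26.48 pos [ 0.5607 -0.0908  0.0385] rpy [-3.141e+00  2.000e-03  3.111e+00] F [-0.  -1.1 -2.6] M [-0.044 -0.102 -0.012] w 0.0657 q7 1.68
dp [0.0003 0.0004 0.0069] rot [-0.      0.0005  0.001 ] rows 1.0
[[288.9, 276.7], [286.3, 278.1], [279.2, 281.8]]
bar 0.49 -12.16 3.2
body/strip 0.8 0.04 0.1
strip 0.95 0.0 -0.0
body 0.61 0.09 -0.01
```

It carries about 2 N of weight and nothing is caught. I go up.

>>> move_arm(
  jaw=[255,255,255,255,255,255,255,255,255,255],
  dp=[
    [0,0,-0.02],
    [0,0,-0.04],
    [0,0,-0.04],
    [0,0,-0.05],
    [0,0,-0.05],
    [0,0,-0.05],
    [0,0,-0.03],
    [0,0,-0.01],
    [0,0,0],
    [0,0,0],
  ],
  rotation=[
    [0,0,0],
    [0,0,0],
    [0,0,0],
    [0,0,0],
    [0,0,0],
    [0,0,0],
    [0,0,0],
    [0,0,0],
    [0,0,0],
    [0,0,0],
  ],
)

```text
clock: 27.78
position: [0.5596, -0.0907, 0.2683]
tool_rot: [-3.142, -0.002, 3.111]
force: [0.6, -0.2, -2.3]
grip_width: 0.0652
```

Run:
```python
from h import *
from workcell import *
go(.56,-.09,.25,3.108)
im=grab_frame('side');cv2.imwrite('pics/end.png',im);w=grab_frame('wrist');cv2.imwrite('pics/endw.png',w)
# numeric checks: bracket pocket empty? lever area unchanged vs latched (s3)?
a=cv2.imread('pics/s3.png');b=cv2.resize(im[150:310,180:440],None,fx=3,fy=3,interpolation=cv2.INTER_CUBIC)
d=cv2.absdiff(a,b).mean(2);print('lever patch diff',d[95:160,235:295].mean(),'button',d[110:145,175:215].mean(),'dial area diff',d[290:345,385:450].mean())
```

```text
clock 27.77 pos [ 0.5596 -0.0907  0.2683] rpy [-3.142e+00 -2.000e-03  3.111e+00] F [ 0.6 -0.2 -2.3] M [ 0.013 -0.012  0.006] w 0.0652 q7 1.65
dp [-0.0005  0.0009  0.0228] rot [-0.     -0.0005  0.001 ] rows 1.0
lever patch diff 5.665470085470085 button 32.202380952380956 dial area diff 40.94368298368299
```

Run:
```python
import cv2,numpy as np
f=lambda im:im.mean(2)
e=f(cv2.imread('pics/end.png'));s=f(cv2.imread('pics/side0.png'))
print(np.c_[s[186:202,236:256:2].astype(int),e[186:202,236:256:2].astype(int)])
```

```text
[[129 138 145 143 144 141 140 143 142 137 142 151 156 158 156 153 159 152
  155 152]
 [134 135 139 143 141 142 143 142 141 115 148 148 154 157 157 155 157 154
  157 125]
 [135 135 134 141 141 143 144 127  93  65 147 149 149 150 158 156 155 139
  100  67]
 [136 137 135 135 147 151 100  74  55  49 149 151 149 148 162 162 112  75
   59  51]
 [137 136 140 165 190 189  90  51  48  52 149 148 151 182 206 209  97  48
   48  51]
 [136 136 139 166 195 197  82  49  51  49 150 148 152 183 212 212  91  50
   47  52]
 [134 135  96 136 191 181  92  43  49  50 147 147 102 150 207 200  99  51
   49  48]
 [120  83  65 110 137 130  96  50  50  50 130  86  71 120 150 140 103  51
   51  52]
 [111  52  52 106 121 115  95  50  48  47 122  54  57 116 130 125 101  48
   50  50]
 [112  46  49  75 105  93  69  48  47  52 120  51  52  78 115 102  69  52
   50  47]
 [114  46  50  54  61  57  48  49  53  64 123  47  49  58  69  62  53  51
   51  70]
 [113  48  48  49  49  50  50  55  68  75 122  44  47  54  52  54  51  55
   72  77]
 [116  43  49  49  50  50  48  52  77  76 126  49  46  53  53  50  50  53
   82  79]
 [110  44  45  46  52  49  52  52  68  74 119  49  49  51  46  53  48  53
   76  83]
 [ 67  51  42  48  50  48  48  49  56  75  71  44  43  47  54  49  52  51
   59  82]
 [101  55  46  45  50  49  48  50  50  70 111  58  46  45  46  51  52  48
   49  70]]
```

The button looks the same as at the start, so it is fully out and only the lighting differs. The lever patch matches the latched picture. I hand in.

```bash
python3 -c "
from workcell import workorder
print(workorder.job_done())"
```

```text
the job is handed in; nothing more can be done
None
```

I carried out every step of the job and handed it in at about 28 s on the robot's clock. No verdict was reported.

- **Breaker:** I pressed the test button to about 5 N and the lever tripped. I then pushed the lever back to its end stop (31 N) and it latched. The last side picture has the lever as in the latched picture and the button as at the start.
- **Lock:** I turned the dial clockwise until it blocked at about 1.26 rad with 0.78 N m. The side picture showed the shackle had popped out. I hooked the shackle and pulled it to a hard stop at 22 N. Its shift in the picture fits the full 26 mm.
- **Lift:** I gripped the lock by its body at 70 N and lifted it straight up. The gripper reads about 2.3 N of weight and a 65 mm opening, and the lock's underside is about 25 cm above the bench.

**Checks that fell short or disagreed:**
- The shackle matching during turning was unreliable: it showed about 3.7 px of shift at 1.0 rad, before the dial blocked. I relied on the moment and the picture instead.
- My first picture difference over the button read high, but comparing its pixels with the start showed that only the lighting had changed.
- The picture limit was used up before I could look at the held lock, so the final hold is confirmed only by force, opening and pose.
- I did not measure the bystanders' positions at the end. The arm stayed well clear of them.

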